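# Snap the last caster into a book dolly and tug-test it

## Task

The book dolly lies upside down and lacks one wheel: take the loose caster from its wooden stand, push its stem into the empty orange socket until it snaps fully home, pushing no harder than about 25 newtons. Then check that it is held: keep hold of it and pull it straight up with about 12 newtons for a second, never more than 18, and let go, leaving it fully home and upright. Leave the book, the mug and the screwdriver where they are.

Things in the scene. Friction and masses are not known exactly. Their poses are not given: they have to be found in the camera images.
- caster_center (a point): centre of the loose caster's wheel, the place to grasp. Black wheel, 48 mm diameter, between two flat upright steel cheeks: 29 mm over their outer faces, 26 mm wide, from 12 mm above to 30 mm below this point. One rigid piece, about 160 g, stem down in the stand. y: the wheel's axle, across the cheeks (yaw and yaw + pi are alike); z up. Underside of its round shoulder: 36 mm below this point.
- caster_shoulder (a point): centre of the underside of the loose caster's round steel shoulder (30 mm diameter, 4 mm thick), straight below the wheel's centre; z up. The stem runs down from here, 34 mm long: 14 mm diameter for the first 12 mm, then a neck of 8 mm diameter, then a ball of 14 mm diameter at its end.
- socket_mouth (a point): centre of the empty socket's mouth, on top of the 40 mm square orange insert in the one black corner block (52 mm square) without a wheel; z up. Vertical round hole, 15.5 mm diameter, 36 mm deep, 3 mm chamfer. Spring jaws in it resist the ball from about 14 mm short of home; 10 to 13 N of push snaps them over it. Home: the shoulder's underside rests on the mouth's face.
- socket (a joint): height in m of the orange insert (with the socket) in its springy rubber mount: about 0 empty, grows when pulled up, negative when pushed down; 7 N per mm either way. A released seated caster leaves it at about -0.0003. A snapped stem has 1 to 2 mm of upward play in the insert before the jaws take the pull; one not snapped lifts out freely.
- dolly: plywood deck of the upturned dolly, 270 (its x) x 210 (its y) x 18 mm, flat on the table and fixed; the four corner blocks stand on it at x = +-95 mm, y = +-68 mm. Origin: centre of its underside; z up.
- fitted0: one of the three casters already fitted to the upturned dolly, together with its black corner block (52 x 52 x 42 mm, carrying a 40 x 40 x 3 mm orange cap); fixed. Origin: centre of the block's underside, on the deck; z up. Its wheel's top is 105 mm above this origin.
- fitted1: one of the three casters already fitted to the upturned dolly, together with its black corner block (52 x 52 x 42 mm, carrying a 40 x 40 x 3 mm orange cap); fixed. Origin: centre of the block's underside, on the deck; z up. Its wheel's top is 105 mm above this origin.
- fitted2: one of the three casters already fitted to the upturned dolly, together with its black corner block (52 x 52 x 42 mm, carrying a 40 x 40 x 3 mm orange cap); fixed. Origin: centre of the block's underside, on the deck; z up. Its wheel's top is 105 mm above this origin.
- stand: fixed wooden block, 90 x 90 x 45 mm, in whose 18 mm hole the loose caster stands, its shoulder on the top face. Origin: centre of its underside; z up.
- book: dark green book lying flat, 130 (x) x 200 (y) x 32 mm. Origin: centre of its underside. A bystander.
- mug: blue mug, 80 mm diameter, 90 mm high, handle to its +y. Origin: centre of its underside. A bystander.
- screwdriver: screwdriver lying on the table, along its x axis. A bystander.
Mind the look-alikes: they are no part of the job. Leave any white look-alike of the part that bears caster_center alone.

How it is judged:
By the outcome, as a careful person would: the job done as asked, in the order asked, and still so for the second after the job is handed in, with the robot touching nothing.
It also fails if it takes over 67 s, if anything falls off the work surface, if the arm or the gripper's body presses on something with over 40 N, if the wrist force passes 120 N, or if a joint passes its speed limit or range.

## Robot

A 7-joint arm with a two-finger parallel gripper is mounted at the origin on the work surface. World frame = base frame: x ahead of the robot, y to its left, z up, the work surface at z = 0. Lengths are in m, angles in rad, forces in N, time in s.
With the tool pointing down it reaches from about 0.4 to 0.85 m from the base axis. Payload 10.4 kg.
Tool frame: the origin (TCP) lies midway between the tips of the shut fingers; the grasp point (between the pads) lies 19 mm behind it; z points along the fingers, x is the direction in which the jaws open and shut, and the axes are right-handed (so a half turn about z gives the same grasp; the last joint's range is limited). The gripper opens to 85 mm and grips with 20 to 120 N. Pads are 22 mm wide; open, the fingers measure 114 mm over their backs; the gripper's body (76 mm by 85 mm) begins 54 mm behind the grasp point. The pads swing forward as they close: fully open they stand 13 mm farther back than shut.
Start: joints at [-1.147, 0.332, -0.065, 1.46, 0.022, 1.35, -0.088], TCP at [0.27, 0.564, 0.231] pointing down, gripper open.
Joint ranges: [-2.6, 2.6], [-0.5, 2.12], [-1.47, 1.34], [0.16, 2.42], [-1.27, 4.41], [0.06, 2.06], [-2.6, 2.6]. Speed limits (rad/s): [2.22, 2.22, 2.79, 2.79, 3.14, 3.14, 3.14].

## Interface

Orientations are given as a unit quaternion [x, y, z, w].
In Python, from workcell import monitor, eyes, ticket, models gives the robot as it stands.
- The arm moves only by the tool servo_tool, never from a script. Its argument "motion" is a list of rows, each a list of 7 numbers: the opening, from 0 (shut) to 1 (fully open), then the shift along the tool's x, y, z in m, then the turn, a rotation vector about the tool's x, y, z in degrees. In form: [[fingers, tx, ty, tz, rx, ry, rz], ...]. A call has 1 to 20 rows; each row is the pose to reach, as a shift and turn from the pose commanded when the call began, along the tool's axes at that moment; what a row does not reach only later rows make up. A row lasts 1/8 s, in which the tool goes at most 62.5 mm and 10.7 degrees, less where a joint would pass 70% of its speed; a pose out of reach is approached as far as the arm can. A call with a gripper value outside its range is refused whole. The fingers move at their own pace and stop on an object; "grip_force" is the grip in N (left out, the last holds). Time passes only in rows, so rows that repeat a pose let the fingers close. It gives the time, the measured TCP pose, the force and the opening at its end, in the units of the state.
- monitor.get_obs(): the state, without advancing time (a new reading comes with each control period).
- eyes.camera(name): name is "scene" or "top"; returns (picture, depth): 384x512x3 uint8, blue, green, red; 384x512 float32, m along the optical axis (not along the pixel's ray), 0 where there is no reading.
- eyes.camera_info(name): a dict with "intrinsics" (3x3 intrinsics, pixels), "extrinsics" (4x4, takes a point from world to camera coordinates). Camera axes: x right, y down, z forward; pixel columns grow to the right and rows downward; lengths in m; the calibration is good to about 2 mm. A picture is of the moment at which its call begins. camera_info takes no time and is no camera call.
- ticket.hand_in(): hands the job in, once; it reports no verdict.
Trained networks look in the newest picture that a camera, given by its name, has taken for a name from the list of things; names that differ only in an ending like _2 or _b are one class to them, and where a whole thing is asked for, a point or a joint stands for the part that bears it (a point fixed in the world has none). Each returns a list of dicts, best first, with "confidence" (0 to 1); they miss things now and then, are a little off and sometimes report something else, mostly with a low value. They report only what shows in the picture. A call takes as long as a camera call. They do not tell look-alikes from the thing itself.
- models.boxes_of(camera, thing): "point" ([x, y, z] in m, in the coordinates of the camera as it stood for that picture, good to about 4 mm: the middle of the surface that is visible of it).
The state is a dict: "clock": time; "joint_pos": joint angles; "joint_velocities": joint speeds; "tau": joint torques, N m; "position": TCP position; "ee_rot": TCP orientation; "ft_force": force on the tool from outside, world axes, zero at the start; "torque": the same for the moment, N m; "grip_width": opening from 0.0 (shut) to 1.0 (fully open).
Only numpy, scipy, OpenCV 4.12 (cv2) and the standard library are available. Lean on these libraries where they do the work, as an engineer would, in place of code of your own. Each camera call takes 0.05 s, during which the arm holds its last target. There are 200 camera calls.

## Working session

There is one attempt and no reset: what is moved stays moved. The work goes in short steps, Python scripts to look and compute and a tool call to move; the robot and the scene stay as the last step left them, time stands still between calls to the robot, and variables do not carry over. Pictures are saved under pics/ and viewed, about 8 in all and at most 12, crops included, and the job is handed in when it is done.

Besides the shell and the picture viewer there is one more tool, called after ">>>" by a JSON object that holds its "api" and its "payload". servo_tool: Moves the arm, as the interface text tells. Its arguments: {"type":"object","properties":{"motion":{"type":"array"},"grip_force":{"type":"number"}},"required":["motion"]}

```bash
mkdir -p pics; ls
cat > h.py <<'E'
from workcell import monitor, eyes, ticket, models
import numpy as np, cv2
def info(c):
    i=eyes.camera_info(c); return np.array(i["intrinsics"]),np.array(i["extrinsics"])
def towld(c,p):
    K,E=info(c); return (np.linalg.inv(E)@np.append(p,1))[:3]
def cloud(c,d):
    K,E=info(c); v,u=np.mgrid[0:d.shape[0],0:d.shape[1]]
    P=np.stack([(u-K[0,2])/K[0,0]*d,(v-K[1,2])/K[1,1]*d,d,np.ones_like(d)],-1)
    W=(P@np.linalg.inv(E).T)[...,:3]; W[d==0]=np.nan; return W
def proj(c,p):
    K,E=info(c); q=K@(E@np.append(p,1))[:3]; return q[:2]/q[2]
E
python3 - <<'E'
from h import *
o=monitor.get_obs(); print({k:np.round(v,3) for k,v in o.items()})
for c in("scene","top"):
    im,d=eyes.camera(c); cv2.imwrite(f"pics/{c}0.png",im); np.savez(f"{c}0.npz",im=im,d=d,W=cloud(c,d))
    K,E=info(c); print(c,np.round(K,1).tolist(),np.round(np.linalg.inv(E),3).tolist())
    for t in("caster_center","caster_shoulder","socket_mouth","dolly","stand","fitted0"):
        for r in models.boxes_of(c,t): 
            w=towld(c,r["point"]); print(c,t,round(r["confidence"],2),np.round(w,3),np.round(proj(c,w)))
E
```

```text
pics
{'clock': np.float64(0.0), 'joint_pos': array([-1.147,  0.333, -0.065,  1.461,  0.022,  1.35 , -0.089]), 'joint_velocities': array([ 0.001, -0.   ,  0.001,  0.001,  0.002,  0.001, -0.001]), 'tau': array([-0.0000e+00, -6.2546e+01,  4.9000e-02, -3.9158e+01,  1.6000e-02,
        1.0000e-02, -0.0000e+00]), 'position': array([0.27 , 0.563, 0.231]), 'ee_rot': array([ 0.846,  0.533, -0.001,  0.   ]), 'ft_force': array([-0.065,  0.001,  0.295]), 'torque': array([ 0.036, -0.02 , -0.008]), 'grip_width': np.float64(1.0)}
scene [[475.2, 0.0, 251.4], [0.0, 475.2, 192.9], [0.0, 0.0, 1.0]] [[0.191, 0.786, -0.589, 1.292], [0.982, -0.154, 0.113, -0.14], [-0.002, -0.599, -0.801, 1.091], [0.0, 0.0, 0.0, 1.0]]
scene caster_center 0.82 [ 0.463 -0.294  0.077] [137. 185.]
scene caster_center 0.81 [ 0.495 -0.183  0.092] [179. 185.]
scene caster_center 0.58 [ 0.583 -0.276  0.08 ] [146. 220.]
scene caster_center 0.57 [ 0.384 -0.186  0.07 ] [175. 159.]
scene caster_shoulder 0.76 [ 0.581 -0.275  0.075] [147. 221.]
scene caster_shoulder 0.7 [ 0.46  -0.29   0.081] [138. 184.]
scene caster_shoulder 0.67 [ 0.5
[... 755 characters left out ...]
top caster_center 0.6 [ 0.488 -0.186  0.096] [310. 210.]
top caster_shoulder 0.63 [ 0.457 -0.295  0.089] [344. 219.]
top caster_shoulder 0.56 [ 0.487 -0.176  0.097] [307. 211.]
top caster_shoulder 0.54 [ 0.375 -0.187  0.084] [311. 245.]
top caster_shoulder 0.41 [ 0.573 -0.275  0.085] [336. 184.]
top socket_mouth 0.68 [0.525 0.177 0.065] [199. 202.]
top socket_mouth 0.49 [ 0.656 -0.005  0.064] [253. 162.]
top dolly 0.8 [0.591 0.089 0.024] [226. 183.]
top stand 0.7 [ 0.483 -0.176  0.049] [305. 213.]
top fitted0 0.81 [ 0.654 -0.007  0.063] [254. 163.]
top fitted0 0.7 [0.48  0.046 0.065] [239. 215.]
top fitted0 0.56 [0.702 0.128 0.065] [213. 149.]
top fitted0 0.23 [0.52  0.178 0.061] [198. 204.]
```

Run:
```python
import cv2
a=cv2.imread("pics/scene0.png")[130:300,90:390]
cv2.imwrite("pics/scene0c.png",cv2.resize(a,None,fx=2.65,fy=2.65,interpolation=cv2.INTER_CUBIC))
a=cv2.imread("pics/top0.png")[110:270,160:400]
cv2.imwrite("pics/top0c.png",cv2.resize(a,None,fx=3.2,fy=3.2,interpolation=cv2.INTER_CUBIC))
```

```text
(no output)
```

View pics/scene0c.png

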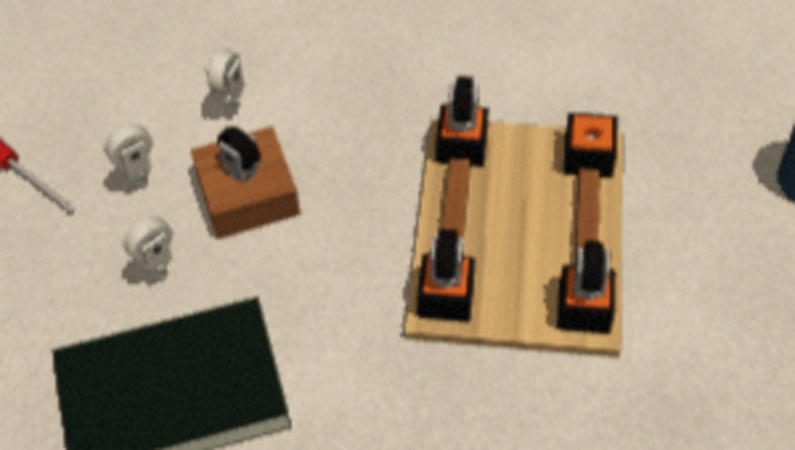

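View pics/top0c.png

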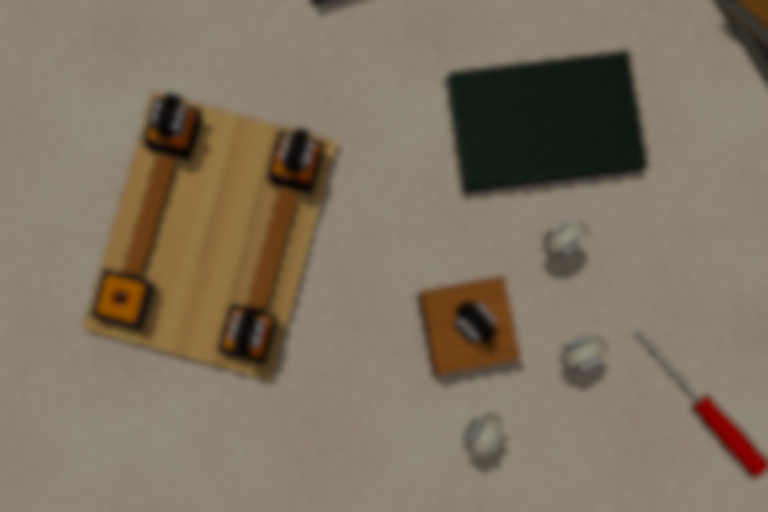

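The stand's caster is at scene px ≈(180,187), with three white look-alikes around it. The empty socket is at scene px ≈(313,180) and top px ≈(198,203). Next I'll measure both from depth.

Run:
```python
from h import *
for c in("scene","top"):
    z=np.load(c+"0.npz"); W=z["W"]; im=z["im"].astype(int)
    def near(x,y,r): return np.hypot(W[...,0]-x,W[...,1]-y)<r
    m=near(.49,-.18,.045)&(W[...,2]>.06); P=W[m]
    print(c,"caster n",len(P),"mean",P.mean(0).round(4),"zmax",np.percentile(P[:,2],[50,95,100]).round(4))
    for h in(.06,.085,.095):
        Q=P[P[:,2]>h]; 
        if len(Q)>5:
            e,v=np.linalg.eigh(np.cov(Q[:,:2].T)); print(h,len(Q),Q.mean(0).round(4),"ext",(2*np.sqrt(3*e)).round(3),"major yaw",np.degrees(np.arctan2(v[1,1],v[0,1])).round(1))
    # dark wheel only
    D=P[im[m].sum(-1)<110]; print("dark",len(D),D.mean(0).round(4)); 
    e,v=np.linalg.eigh(np.cov(D[:,:2].T)); print("dark yaw",np.degrees(np.arctan2(v[1,1],v[0,1])).round(1),(2*np.sqrt(3*e)).round(3))
    m=near(.49,-.18,.08)&(abs(W[...,2]-.045)<.006); r=cv2.minAreaRect(W[m][:,:2].astype(np.float32)*1000);print("stand",r,np.median(W[m][:,2]).round(4))
    b,g,rr=im[...,0],im[...,1],im[...,2]
    m=near(.52,.175,.05)&(rr>100)&(b<rr*.5)&(abs(W[...,2]-.063)<.01); r=cv2.minAreaRect(W[m][:,:2].astype(np.float32)*1000);print("socket orange",m.sum(),r,np.median(W[m][:,2]).round(4))
    m=near(.52,.175,.06)&(abs(W[...,2]-.063)<.01); r=cv2.minAreaRect(W[m][:,:2].astype(np.float32)*1000);print("block",m.sum(),r,np.median(W[m][:,2]).round(4))
    m=near(.6,.09,.2)&(abs(W[...,2]-.018)<.006); r=cv2.minAreaRect(W[m][:,:2].astype(np.float32)*1000);print("deck",m.sum(),r,np.median(W[m][:,2]).round(4))
```

```text
scene caster n 215 mean [ 0.4961 -0.1816  0.0904] zmax [0.0927 0.106  0.1084]
0.06 215 [ 0.4961 -0.1816  0.0904] ext [0.024 0.041] major yaw 53.1
0.085 148 [ 0.4941 -0.1805  0.0974] ext [0.023 0.041] major yaw 50.2
0.095 87 [ 0.4921 -0.18    0.102 ] ext [0.018 0.036] major yaw -135.4
dark 106 [ 0.4987 -0.1776  0.0946]
dark yaw 47.3 [0.014 0.037]
stand ((488.2913818359375, -181.32655334472656), (94.86815643310547, 90.24009704589844), 8.338558197021484) 0.0458
socket orange 176 ((521.3113403320312, 181.87026977539062), (39.33385467529297, 43.60626983642578), 73.63019561767578) 0.0629
block 303 ((523.2311401367188, 181.46531677246094), (50.80254364013672, 56.131744384765625), 74.41893768310547) 0.0614
deck 4099 ((592.32373046875, 89.392333984375), (209.7633819580078, 276.7637939453125), 73.79156494140625) 0.0188
top caster n 123 mean [ 0.4875 -0.1804  0.0956] zmax [0.097  0.1076 0.1093]
0.06 123 [ 0.4875 -0.1804  0.0956] ext [0.028 0.042] major yaw -138.6
0.085 110 [ 0.4884 -0.1812  0.098 ] ext [0.026 0.042] major yaw -138.5
0.095 68 [ 0.489  -0.1813  0.1022] ext [0.019 0.038] major yaw -138.7
dark 62 [ 0.4873 -0.1802  0.0993]
dark yaw -139.9 [0.013 0.048]
stand ((489.4044189453125, -182.46682739257812), (89.99925231933594, 90.87712097167969), 9.254975318908691) 0.0462
socket orange 133 ((526.1666870117188, 181.6934051513672), (41.57795715332031, 45.393104553222656), 73.369384765625) 0.0646
block 222 ((523.0855102539062, 181.09515380859375), (52.798179626464844, 51.943511962890625), 73.0037841796875) 0.063
deck 2941 ((599.25927734375, 102.78443145751953), (239.3470916748047, 270.6240234375), 73.4278564453125) 0.019
```

```bash
cat >> h.py <<'E'
from scipy.spatial.transform import Rotation as R
def plan(xyz,xyaw):
    """shift/turn (tool axes, mm & deg) to put TCP at xyz, pointing down, tool x at world yaw xyaw deg"""
    o=monitor.get_obs(); A=R.from_quat(o["ee_rot"])
    a=np.radians(xyaw); x=np.array([np.cos(a),np.sin(a),0]); z=np.array([0,0,-1.]); B=R.from_matrix(np.stack([x,np.cross(z,x),z],1))
    print("shift mm",(A.inv().apply(np.array(xyz)-o["position"])*1000).round(1),"turn",(A.inv()*B).as_rotvec(degrees=True).round(2),"now",o["position"].round(4),"F",o["ft_force"].round(2),"t",round(float(o["clock"]),2),"w",round(float(o["grip_width"]),3))
E
python3 - <<'E'
from h import *
plan([.49,-.1812,.20],-47)
E
```

```text
shift mm [-576.7  520.2   31.3] turn [ -0.   -0.  111.4] now [0.27   0.5637 0.2313] F [ 0.46  0.11 -0.51] t 0.7 w 0.996
```

>>> {"api": "servo_tool", "payload": {"motion": [[0.65,-0.577,0.52,0.031,0,0,111.4],[0.65,-0.577,0.52,0.031,0,0,111.4],[0.65,-0.577,0.52,0.031,0,0,111.4],[0.65,-0.577,0.52,0.031,0,0,111.4],[0.65,-0.577,0.52,0.031,0,0,111.4],[0.65,-0.577,0.52,0.031,0,0,111.4],[0.65,-0.577,0.52,0.031,0,0,111.4],[0.65,-0.577,0.52,0.031,0,0,111.4],[0.65,-0.577,0.52,0.031,0,0,111.4],[0.65,-0.577,0.52,0.031,0,0,111.4],[0.65,-0.577,0.52,0.031,0,0,111.4],[0.65,-0.577,0.52,0.031,0,0,111.4],[0.65,-0.577,0.52,0.031,0,0,111.4],[0.65,-0.577,0.52,0.031,0,0,111.4],[0.65,-0.577,0.52,0.031,0,0,111.4],[0.65,-0.577,0.52,0.031,0,0,111.4],[0.65,-0.577,0.52,0.031,0,0,111.4],[0.65,-0.577,0.52,0.031,0,0,111.4]]}}

```text
clock: 2.95
position: [0.4897, -0.1809, 0.2004]
ee_rot: [0.917, -0.398, 0.0, -0.0]
ft_force: [1.1, 0.1, -0.2]
grip_width: 0.645
```

Run:
```python
from h import *
im,d=eyes.camera("scene"); K,E=info("scene")
def at(im,u,v,s,f): 
    return cv2.resize(im[v-s:v+s,u-s:u+s],None,fx=f,fy=f,interpolation=cv2.INTER_CUBIC)
a=at(im,180,175,50,4); b=at(im,313,180,25,8); cv2.imwrite("pics/n1.png",np.hstack([a,b]))
plan([.49,-.1812,.06],-47)
for c in("scene","top"):
    z=np.load(c+"0.npz"); im0=z["im"].astype(int)
    p=np.round(proj(c,[.523,.1815,.063])).astype(int); print(c,p)
    print(im0[p[1]-7:p[1]+8,p[0]-8:p[0]+9,2])
```

```text
shift mm [  0.3  -0.  140.4] turn [-0.02  0.    0.03] now [ 0.4897 -0.181   0.2004] F [ 1.19  0.56 -0.07] t 3.0 w 0.65
scene [313 179]
[[138 142 151 152 149 149 150 158 165 175 177 174 183 197 199 196 200]
 [ 52  91 159 140 140 137 137 124 126 138 125 129 133 154 150 148 144]
 [ 37 106 195 190 190 189 185 180 176 181 169 170 169 171 169 152  78]
 [ 41 116 203 211 209 211 210 208 207 208 208 209 208 207 206 190  69]
 [ 48 131 204 211 212 213 211 208 204 209 211 212 211 213 212 190  66]
 [ 56 146 206 211 212 210 205 198 193 198 204 205 210 210 212 194  64]
 [ 60 151 206 211 209 204 187 166 157 160 169 190 203 211 210 192  64]
 [ 64 154 205 211 207 181 156 138 124 117 125 157 177 208 211 193  65]
 [ 70 155 209 211 208 180 148 138 125 111 112 141 183 210 212 194  65]
 [ 65 157 206 211 209 199 180 171 154 119 128 166 201 210 210 193  65]
 [ 74 168 208 211 210 210 205 201 187 170 181 197 210 212 211 192  67]
 [ 82 175 205 208 210 211 208 210 204 205 208 211 213 211 210 193  66]
 [ 77 150 176 186 190 188 196 197 197 201 206 209 208 209 207 191  65]
 [ 49 100 120 135 136 142 156 160 155 161 
[... 480 characters left out ...]
 96 122 137 134 119 102  91  97 115 133 143 142 130 102  64]
 [109  89 103 128 138 127 105  78  61  67  95 123 139 139 123  90  52]
 [104  89 109 134 139 127 103  74  52  59  92 124 138 136 115  80  44]
 [ 97  95 119 138 141 134 116  96  82  87 110 132 140 132 108  70  38]
 [ 93 101 127 141 144 141 133 124 119 123 132 140 141 128  98  61  35]
 [ 85  99 126 139 143 143 142 140 139 140 143 144 139 122  87  50  34]
 [ 74  83 108 121 130 134 138 140 142 144 145 143 136 114  76  40  36]
 [ 72  65  74  86  97 108 117 124 130 136 140 139 129 102  64  35  44]
 [ 95  74  59  55  61  71  80  89  99 110 120 124 112  85  50  35  50]
 [120 101  79  61  55  53  53  57  63  72  84  89  82  62  39  36  56]]
```

View pics/n1.png

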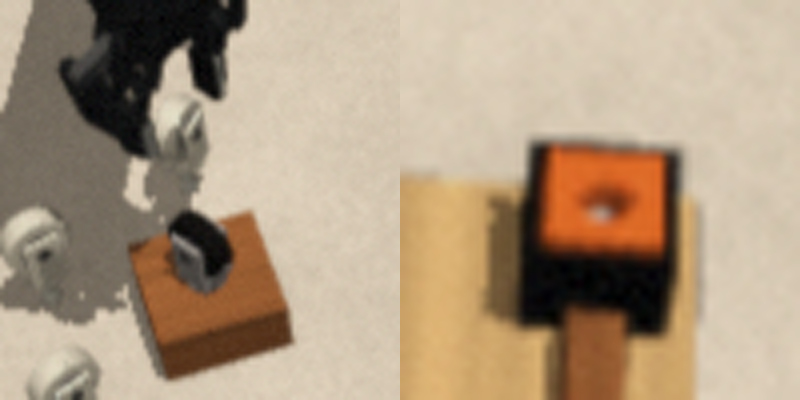

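Both hands and caster line up as expected: the stand's caster is directly below the gripper, and the hole shows at scene px ≈(313.5,179.5). Descending and closing the grip.

>>> {"api": "servo_tool", "payload": {"motion": [[0.65,0,0,0.05,0,0,0],[0.65,0,0,0.09,0,0,0],[0.65,0,0,0.12,0,0,0],[0.65,0,0,0.14,0,0,0],[0.65,0,0,0.14,0,0,0],[0.65,0,0,0.14,0,0,0],[0.3,0,0,0.14,0,0,0],[0,0,0,0.14,0,0,0],[0,0,0,0.14,0,0,0],[0,0,0,0.14,0,0,0],[0,0,0,0.14,0,0,0],[0,0,0,0.14,0,0,0]], "grip_force": 70}}

```text
clock: 4.5
position: [0.4904, -0.1814, 0.0613]
ee_rot: [0.917, -0.399, 0.001, -0.0]
ft_force: [-1.7, 0.8, 6.8]
grip_width: 0.33
```

Run:
```python
from h import *
im,d=eyes.camera("scene"); s=im[125:225,130:230]; cv2.imwrite("pics/n2.png",cv2.resize(s,None,fx=5,fy=5,interpolation=cv2.INTER_CUBIC))
plan([.49,-.1812,.06],-47)
for c,u,v in(("scene",313.6,179.5),("top",197.2,202.6)):
    K,E=info(c); T=np.linalg.inv(E); r=T[:3,:3]@np.linalg.solve(K,[u,v,1]); C=T[:3,3]; print(c,(C+r*(.063-C[2])/r[2]).round(4))
```

```text
shift mm [-0.5  0.2  1.3] turn [-0.08 -0.06  0.  ] now [ 0.4904 -0.1814  0.0613] F [-1.42  0.93  7.34] t 4.55 w 0.326
scene [0.524  0.1827 0.063 ]
top [0.5231 0.1823 0.063 ]
```

View pics/n2.png

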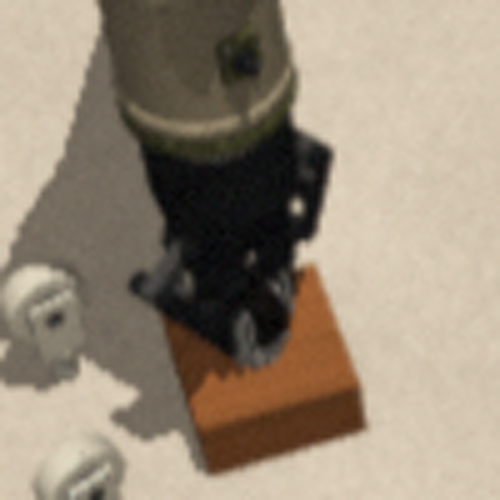

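>>> {"api": "servo_tool", "payload": {"motion": [[0,0,0,-0.015,0,0,0],[0,0,0,-0.03,0,0,0],[0,0,0,-0.05,0,0,0],[0,0,0,-0.08,0,0,0],[0,0,0,-0.12,0,0,0],[0,0,0,-0.15,0,0,0],[0,0,0,-0.155,0,0,0],[0,0,0,-0.155,0,0,0],[0,0,0,-0.155,0,0,0]]}}

```text
clock: 5.68
position: [0.489, -0.1811, 0.2142]
ee_rot: [0.917, -0.399, -0.001, 0.0]
ft_force: [0.5, 0.1, -0.9]
grip_width: 0.329
```

Run:
```python
from h import *
plan([.5235,.182,.215],-47)
```

```text
shift mm [-242.1 -272.9   -0.8] turn [0.07 0.08 0.  ] now [ 0.489  -0.1811  0.2142] F [ 0.47  0.13 -0.89] t 5.67 w 0.329
```

>>> {"api": "servo_tool", "payload": {"motion": [[0,-0.03,-0.034,0,0,0,0],[0,-0.06,-0.068,0,0,0,0],[0,-0.09,-0.102,0,0,0,0],[0,-0.12,-0.136,0,0,0,0],[0,-0.15,-0.17,0,0,0,0],[0,-0.18,-0.204,0,0,0,0],[0,-0.21,-0.237,0,0,0,0],[0,-0.23,-0.26,0,0,0,0],[0,-0.242,-0.273,0,0,0,0],[0,-0.242,-0.273,0,0,0,0],[0,-0.242,-0.273,0,0,0,0],[0,-0.242,-0.273,0,0,0,0],[0,-0.242,-0.273,0,0,0,0]]}}

```text
clock: 7.3
position: [0.5244, 0.181, 0.2155]
ee_rot: [0.917, -0.399, 0.0, -0.0]
ft_force: [-0.0, 0.0, -1.1]
grip_width: 0.333
```

Run:
```python
from h import *
im,d=eyes.camera("scene"); cv2.imwrite("pics/n3.png",cv2.resize(im[80:220,240:380],None,fx=4.2,fy=4.2,interpolation=cv2.INTER_CUBIC))
W=cloud("scene",d)
for t in("caster_center","caster_shoulder","socket_mouth"):
    for r in models.boxes_of("scene",t):
        w=towld("scene",r["point"])
        if w[1]>.1: print(t,round(r["confidence"],2),w.round(3),proj("scene",w).round(1))
o=monitor.get_obs();p=o["position"];print(p.round(4))
for n,z in(("wheelc",.019),("shoulder",-.017),("ball tip",-.051)): q=proj("scene",p+[0,0,z]); print(n,q.round(1),((q-[240,80])*4.2).round())
q=proj("scene",[.5235,.182,.063]);print(q,((q-[240,80])*4.2).round())
plan([.5235,.182,.12],-47)
```

```text
caster_center 0.65 [0.531 0.183 0.23 ] [321.4 139.5]
caster_shoulder 0.52 [0.541 0.183 0.229] [322.3 142.8]
socket_mouth 0.55 [0.52  0.181 0.064] [312.8 178.4]
[0.5243 0.1816 0.2154]
wheelc [320.4 136.5] [338. 237.]
shoulder [318.8 146.4] [331. 279.]
ball tip [317.3 155.3] [325. 316.]
[313.32272652 179.41041083] [308. 418.]
shift mm [-0.8  0.4 95.4] turn [-0.01  0.   -0.01] now [0.5243 0.1816 0.2154] F [-0.3  -0.26 -1.15] t 7.5 w 0.33
```

View pics/n3.png

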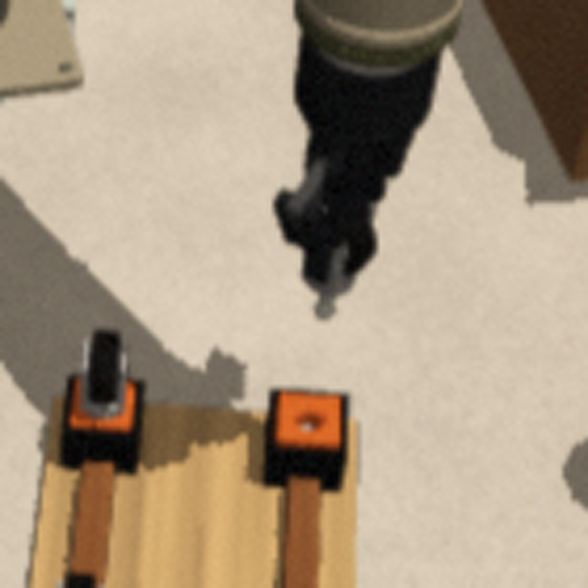

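The caster hangs upright, with its ball tip at about crop (323,317) against a predicted (325,316). The hole is at crop ≈(309,422). Lowering to just above the mouth.

>>> {"api": "servo_tool", "payload": {"motion": [[0,0,0,0.03,0,0,0],[0,0,0,0.06,0,0,0],[0,0,0,0.08,0,0,0],[0,0,0,0.094,0,0,0],[0,0,0,0.094,0,0,0],[0,0,0,0.094,0,0,0],[0,0,0,0.094,0,0,0]]}}

```text
clock: 8.38
position: [0.5248, 0.182, 0.1222]
ee_rot: [0.917, -0.399, 0.0, -0.001]
ft_force: [0.1, -0.8, -1.8]
grip_width: 0.33
```

Run:
```python
from h import *
im,d=eyes.camera("scene"); im2,_=eyes.camera("top")
a=cv2.resize(im[145:200,285:340],(550,550),interpolation=cv2.INTER_CUBIC); cv2.imwrite("pics/n4.png",a)
o=monitor.get_obs();p=o["position"]
for n,z in(("shoulder",-.017),("ball centre",-.044),("ball tip",-.051)): q=proj("scene",p+[0,0,z]); print(n,((q-[285,145]+.5)*10).round())
q=proj("scene",[.5235,.182,.063]);print("mouth",((q-[285,145]+.5)*10).round())
plan([.5235,.182,.12],-47)
```

```text
shoulder [305. 255.]
ball centre [295. 318.]
ball tip [292. 334.]
mouth [288. 349.]
shift mm [-0.8  0.8  1.9] turn [-0.06 -0.    0.  ] now [0.5246 0.182  0.1219] F [-0.   -0.38 -1.34] t 8.47 w 0.327
```

View pics/n4.png

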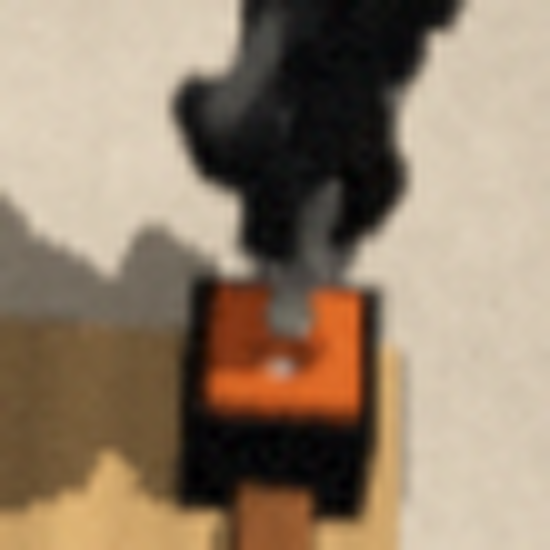

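>>> {"api": "servo_tool", "payload": {"motion": [[0,0,0.0008,0.004,0,0,0],[0,0,0.0008,0.008,0,0,0],[0,0,0.0008,0.012,0,0,0],[0,0,0.0008,0.016,0,0,0],[0,0,0.0008,0.02,0,0,0],[0,0,0.0008,0.024,0,0,0],[0,0,0.0008,0.024,0,0,0]]}}

```text
clock: 9.35
position: [0.5235, 0.1819, 0.0969]
ee_rot: [0.917, -0.399, -0.0, -0.0]
ft_force: [0.1, 5.4, -3.7]
grip_width: 0.322
```

>>> {"api": "servo_tool", "payload": {"motion": [[0,-0.0006,-0.0006,0,0,0,0],[0,-0.0006,-0.0006,0,0,0,0],[0,-0.0006,-0.0006,0.001,0,0,0]]}}

```text
clock: 9.72
position: [0.5237, 0.1821, 0.0963]
ee_rot: [0.917, -0.399, -0.0, -0.0]
ft_force: [-1.7, 4.1, -0.5]
grip_width: 0.332
```

>>> {"api": "servo_tool", "payload": {"motion": [[0,-0.0012,-0.0004,0,0,0,0],[0,-0.0012,-0.0004,0,0,0,0],[0,-0.0012,-0.0004,0,0,0,0]]}}

```text
clock: 10.1
position: [0.5233, 0.1827, 0.0963]
ee_rot: [0.917, -0.399, 0.0, 0.0]
ft_force: [-0.8, 0.2, -1.4]
grip_width: 0.332
```

>>> {"api": "servo_tool", "payload": {"motion": [[0,0,0,0.002,0,0,0],[0,0,0,0.004,0,0,0],[0,0,0,0.006,0,0,0],[0,0,0,0.007,0,0,0],[0,0,0,0.007,0,0,0]]}}

```text
clock: 10.72
position: [0.524, 0.1834, 0.0902]
ee_rot: [0.917, -0.399, 0.001, -0.001]
ft_force: [-1.2, -0.9, 7.1]
grip_width: 0.328
```

>>> {"api": "servo_tool", "payload": {"motion": [[0,0,0,0.001,0,0,0],[0,0,0,0.002,0,0,0],[0,0,0,0.003,0,0,0],[0,0,0,0.003,0,0,0]]}}

```text
clock: 11.22
position: [0.524, 0.1837, 0.0874]
ee_rot: [0.917, -0.399, 0.001, -0.001]
ft_force: [-2.4, 0.3, 7.8]
grip_width: 0.331
```

>>> {"api": "servo_tool", "payload": {"motion": [[0,0,0,0.001,0,0,0],[0,0,0,0.002,0,0,0],[0,0,0,0.003,0,0,0],[0,0,0,0.003,0,0,0]]}}

```text
clock: 11.72
position: [0.5232, 0.1833, 0.0829]
ee_rot: [0.917, -0.399, 0.0, 0.0]
ft_force: [2.9, 0.0, -10.4]
grip_width: 0.331
```

>>> {"api": "servo_tool", "payload": {"motion": [[0,0,0,0.001,0,0,0],[0,0,0,0.002,0,0,0],[0,0,0,0.002,0,0,0]]}}

```text
clock: 12.1
position: [0.5231, 0.183, 0.0812]
ee_rot: [0.917, -0.399, -0.0, 0.0]
ft_force: [1.1, -1.0, -4.6]
grip_width: 0.328
```

It has snapped over: the force is now downward. Next I'll seat it on the shoulder.

>>> {"api": "servo_tool", "payload": {"motion": [[0,0,0,0.001,0,0,0],[0,0,0,0.002,0,0,0],[0,0,0,0.002,0,0,0]]}}

```text
clock: 12.48
position: [0.5231, 0.1835, 0.0794]
ee_rot: [0.917, -0.399, -0.0, -0.0]
ft_force: [-0.3, -0.1, -1.8]
grip_width: 0.328
```

>>> {"api": "servo_tool", "payload": {"motion": [[0,0,0,0.001,0,0,0],[0,0,0,0.001,0,0,0]]}}

```text
clock: 12.72
position: [0.5233, 0.1835, 0.0786]
ee_rot: [0.917, -0.399, -0.0, -0.0]
ft_force: [-1.8, 0.5, 3.4]
grip_width: 0.329
```

>>> {"api": "servo_tool", "payload": {"motion": [[0,0,0,0.001,0,0,0],[0,0,0,0.001,0,0,0]]}}

```text
clock: 12.98
position: [0.5233, 0.1835, 0.0779]
ee_rot: [0.917, -0.399, -0.0, -0.0]
ft_force: [-3.5, -0.7, 8.5]
grip_width: 0.331
```

>>> {"api": "servo_tool", "payload": {"motion": [[0,0,0,0.001,0,0,0],[0,0,0,0.001,0,0,0]]}}

```text
clock: 13.22
position: [0.5234, 0.1835, 0.0773]
ee_rot: [0.917, -0.399, -0.0, -0.0]
ft_force: [-5.2, -1.3, 12.2]
grip_width: 0.334
```

Seated: 7 N/mm against the mount, about 12 N of push. Now the pull check, in small steps.

>>> {"api": "servo_tool", "payload": {"motion": [[0,0,0,-0.001,0,0,0],[0,0,0,-0.002,0,0,0],[0,0,0,-0.003,0,0,0],[0,0,0,-0.004,0,0,0],[0,0,0,-0.004,0,0,0]]}}

```text
clock: 13.85
position: [0.5232, 0.1831, 0.0801]
ee_rot: [0.917, -0.399, -0.0, 0.0]
ft_force: [-0.7, -0.1, -1.2]
grip_width: 0.327
```

>>> {"api": "servo_tool", "payload": {"motion": [[0,0,0,-0.001,0,0,0],[0,0,0,-0.0015,0,0,0],[0,0,0,-0.0015,0,0,0]]}}

```text
clock: 14.22
position: [0.5232, 0.1831, 0.0815]
ee_rot: [0.917, -0.399, -0.0, 0.0]
ft_force: [1.7, -1.2, -5.1]
grip_width: 0.331
```

>>> {"api": "servo_tool", "payload": {"motion": [[0,0,0,-0.0005,0,0,0],[0,0,0,-0.001,0,0,0],[0,0,0,-0.001,0,0,0]]}}

```text
clock: 14.6
position: [0.5231, 0.183, 0.0825]
ee_rot: [0.917, -0.399, -0.0, 0.0]
ft_force: [2.8, -0.2, -9.3]
grip_width: 0.328
```

>>> {"api": "servo_tool", "payload": {"motion": [[0,0,0,-0.0005,0,0,0],[0,0,0,-0.0008,0,0,0],[0,0,0,-0.0008,0,0,0],[0,0,0,-0.0008,0,0,0]]}}

```text
clock: 15.1
position: [0.5231, 0.1831, 0.0834]
ee_rot: [0.917, -0.399, -0.0, 0.0]
ft_force: [3.1, -2.5, -13.5]
grip_width: 0.329
```

Run:
```python
from h import *
for i in range(4):
    eyes.camera("top"); o=monitor.get_obs(); print(o["clock"].round(2),o["position"].round(4),o["ft_force"].round(1))
```

```text
Traceback (most recent call last):
AttributeError: 'float' object has no attribute 'round'
```

>>> {"api": "servo_tool", "payload": {"motion": [[0,0,0,0,0,0,0],[0,0,0,0,0,0,0],[0,0,0,0,0,0,0],[0,0,0,0,0,0,0],[0,0,0,0,0,0,0]]}}

```text
clock: 15.78
position: [0.5231, 0.1831, 0.0835]
ee_rot: [0.917, -0.399, -0.0, 0.0]
ft_force: [2.2, -2.2, -14.6]
grip_width: 0.325
```

>>> {"api": "servo_tool", "payload": {"motion": [[0,0,0,0,0,0,0],[0,0,0,0,0,0,0],[0,0,0,0,0,0,0],[0,0,0,0,0,0,0],[0,0,0,0,0,0,0]]}}

```text
clock: 16.4
position: [0.5232, 0.1832, 0.0836]
ee_rot: [0.917, -0.399, -0.0, 0.0]
ft_force: [2.3, -3.1, -15.7]
grip_width: 0.329
```

>>> {"api": "servo_tool", "payload": {"motion": [[0,0,0,0.0006,0,0,0],[0,0,0,0.0006,0,0,0],[0,0,0,0.0006,0,0,0],[0,0,0,0.0006,0,0,0]]}}

```text
clock: 16.9
position: [0.5232, 0.1832, 0.0831]
ee_rot: [0.917, -0.399, 0.0, -0.0]
ft_force: [1.6, -3.5, -12.1]
grip_width: 0.329
```

>>> {"api": "servo_tool", "payload": {"motion": [[0,0,0,0,0,0,0],[0,0,0,0,0,0,0],[0,0,0,0,0,0,0],[0,0,0,0,0,0,0],[0,0,0,0,0,0,0]]}}

```text
clock: 17.52
position: [0.5233, 0.1833, 0.083]
ee_rot: [0.917, -0.399, 0.0, -0.0]
ft_force: [2.6, -4.4, -11.5]
grip_width: 0.328
```

>>> {"api": "servo_tool", "payload": {"motion": [[0,0,0,0,0,0,0],[0,0,0,0,0,0,0],[0,0,0,0,0,0,0],[0,0,0,0.0015,0,0,0],[0,0,0,0.003,0,0,0],[0,0,0,0.004,0,0,0],[0,0,0,0.005,0,0,0],[0,0,0,0.0055,0,0,0],[0,0,0,0.0055,0,0,0]]}}

```text
clock: 18.65
position: [0.5237, 0.184, 0.0783]
ee_rot: [0.917, -0.399, 0.0, -0.001]
ft_force: [-2.3, -0.3, 5.4]
grip_width: 0.328
```

>>> {"api": "servo_tool", "payload": {"motion": [[0.65,0,0,0,0,0,0],[0.65,0,0,0,0,0,0],[0.65,0,0,0,0,0,0],[0.65,0,0,0,0,0,0],[0.65,0,0,0,0,0,0]]}}

```text
clock: 19.27
position: [0.5232, 0.1833, 0.0775]
ee_rot: [0.917, -0.399, -0.0, -0.0]
ft_force: [0.2, 0.3, 0.2]
grip_width: 0.653
```

>>> {"api": "servo_tool", "payload": {"motion": [[0.65,0,0,-0.02,0,0,0],[0.65,0,0,-0.05,0,0,0],[0.65,0,0,-0.08,0,0,0],[0.65,0,0,-0.12,0,0,0],[0.65,0.0,0,-0.15,0,0,0],[0.65,0.0,0,-0.15,0,0,0],[0.65,0.0,0,-0.15,0,0,0]]}}

```text
clock: 20.15
position: [0.5229, 0.1832, 0.2268]
ee_rot: [0.917, -0.399, -0.0, 0.0]
ft_force: [-0.3, -0.1, 0.9]
grip_width: 0.652
```

Run:
```python
from h import *
im,d=eyes.camera("scene"); W=cloud("scene",d)
cv2.imwrite("pics/n5.png",cv2.resize(im[120:260,230:370],None,fx=4,fy=4,interpolation=cv2.INTER_CUBIC))
m=(np.hypot(W[...,0]-.5235,W[...,1]-.183)<.04)&(W[...,2]>.075)&(W[...,2]<.15); P=W[m]
print(len(P),P.mean(0).round(4),np.percentile(P[:,2],[95,99,100]).round(4))
for x,y in((.5,.047),(.684,-.003),(.71,.122)):
    m=(np.hypot(W[...,0]-x,W[...,1]-y)<.04)&(W[...,2]>.075)&(W[...,2]<.15); Q=W[m]; print("ref",len(Q),Q.mean(0).round(4),np.percentile(Q[:,2],[95,99,100]).round(4))
plan([.5,.18,.23],-47)
```

```text
241 [0.5293 0.1795 0.1063] [0.1233 0.1252 0.1271]
ref 184 [0.4916 0.05   0.1088] [0.1234 0.1247 0.1255]
ref 215 [ 0.6721 -0.0041  0.1101] [0.1248 0.1259 0.1266]
ref 223 [0.7112 0.1245 0.1103] [0.1239 0.1269 0.1282]
shift mm [-13.2  18.7  -3.5] turn [0.08 0.02 0.  ] now [0.5227 0.1831 0.2265] F [-0.66  0.16 -1.16] t 20.2 w 0.655
```

View pics/n5.png

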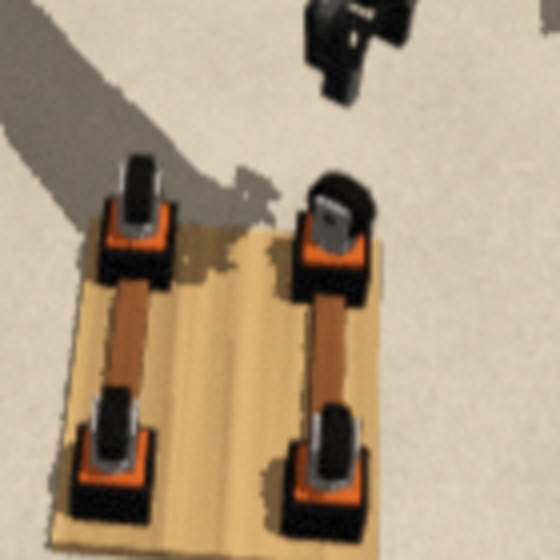

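The caster stands upright in the fourth block at crop ≈(335,215). Its wheel top is level with the other three, at 0.123–0.125 m, and the gripper is clear above it. Handing in.

```bash
python3 -c "
from h import *
print(ticket.hand_in())"
```

```text
the job is handed in; nothing more can be done
None
```

The caster from the wooden stand is snapped into the empty socket, pull-tested and released, and the job is handed in at about 20 s of the 67 s allowed.

- **Push:** the jaws snapped over between 7.8 N and the next reading. I then pressed the shoulder onto the mouth. The highest push I read was 12.2 N, and the 7 N/mm stiffness there matches the rubber mount.
- **Pull:** the jaws held. I kept an upward pull for over 2 s at about 11.5–15.7 N. It crept up from 13.5 to 15.7 N, so I eased it back and held about 12 N for another second before releasing.
- **Final look:** the caster stands upright. Its wheel top measures 0.123–0.125 m, level with the three fitted ones, and the gripper was clear and touching nothing.

Forces were read only at the end of each move, so any brief peak in between was not seen. The first entry into the socket rubbed sideways at about 5 N; I corrected that by shifting about 1 mm before pushing. I never moved toward the book, mug, screwdriver or white look-alikes, but I did not re-measure them at the end.

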